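Clamp a capped vial in a bench press behind its safety catch

TASK

Stand the blue-capped amber vial upright in the ring of the bench press, fully home, and let go of it. Then flip the red safety catch right over to the side, pull the lever down by its black crossbar as far as it will go so that the press foot bears on the vial's cap, and finish with the fingers still holding the crossbar down. Never force the lever against the catch, and leave the other glassware standing where it is.

Things in the scene. Friction and masses are not known exactly. Their poses are not given: they have to be found in the camera images.
- amber_vial: Loose closed vial of amber glass with a blue cap, 40 g. Round body 24 mm across up to 54 mm, neck, cap 21 mm across; 75 mm tall in all. Origin: centre of its underside; z up its axis. It starts standing on the bench.
- press: White bench press fixed to the bench, its place and turn vary. Base plate 220 (x) by 170 (y) by 20 mm; origin: centre of its underside; x points from the ring towards the hinge (away from the robot at yaw 0), y to the side on which the catch is, z up. At y = +-52 mm stand two hinge cheeks (x 48 to 84, up to z 125 mm). At x 20, y 70 stands the 12 mm square steel catch post, up to z 165.
- nest (a point): Point on the press: centre of the floor of the aluminium ring, 20 mm above the bench, at x -45, y 0, z 20 mm in the press frame. The ring's bore is 28 mm, its outside 44 mm, its wall stands 22 mm above that floor (top 42 mm above the bench).
- lever (a joint): Lever angle, rad: 0 upright (rest), 1.571 level with the crossbar towards the robot (press -x), stop at 1.60. A return spring throws it back up when it is let go; holding it fully down takes about 10 N at the crossbar. Until the catch is flipped, the catch blocks it. The press foot begins to touch the cap of a seated vial at about 1.53.
- lever_hinge (a point): Point on the press: middle of the lever's hinge line, at x 60, y 0, z 110 mm in the press frame. The hinge runs along the press y axis.
- crossbar: Black round bar, 12 mm thick, 100 mm long, along the press y axis at the lever's end; origin at its middle, 165 mm from the hinge (x 60, z 275 mm in the press frame at rest; x -105, z 110 mm when the lever is level). It is carried by two flat steel legs, 10 mm wide, at y = +-38 mm, so its middle 66 mm is free to grip. It is a loose sleeve and turns easily about its own axis.
- press_foot: Small sprung foot (2 N/mm, up to 9 mm) with a black rubber pad 20 mm across, on a crosspiece between the legs, 105 mm from the hinge. It faces -x with the lever up and comes down on the ring's centre line with the lever level. Origin: on the lever's centre line, 19 mm behind the pad's face; it points to -x of its own frame.
- catch (a joint): Safety catch angle, rad: 0 upright, blocking the lever; it flips outward to the press's +y side and lies level at 1.5 (its stop), clear of the lever. It starts between 0 and 0.12, turns with light friction (about 0.7 N at its tip) and stays where it is put.
- catch_tip (a point): Middle of the top end of the red catch. The catch is a red plastic bar 14 mm (x) by 8 mm (y), 78 mm long from its hinge to this tip; between 22 and 34 mm from the hinge a red tongue runs inward (to y -50 mm from the bar) in front of the lever's leg.
- catch_hinge (a point): Point on the press on the catch's hinge axis, at x 20, y 70, z 162 mm in the press frame. The axis runs along the press x axis.
- clear_vial: Bystander: a clear vial with a white cap, the same shape as the amber one; leave it. Origin: centre of its underside.
- flask: Bystander: clear conical flask, 70 mm across the foot, 115 mm tall; leave it. Origin: centre of its underside.
- beaker: Bystander: open glass beaker, 66 mm across, 85 mm tall; leave it. Origin: centre of its underside.
Mind the look-alikes: they are no part of the job. Leave any green or purple look-alike of the amber_vial alone.

How it is judged:
By the outcome, as a careful person would: the job done as asked, in the order asked, and still so for the second after the job is handed in, while the arm keeps its last pose, push and grip.
It also fails if it takes over 70 s, if anything falls off the work surface, if the arm or the gripper's body presses on something with over 40 N, if the wrist force passes 120 N, or if a joint passes its speed limit or range.

ROBOT

A 6-joint arm with a two-finger parallel gripper is mounted at the origin on the work surface. World frame = base frame: x ahead of the robot, y to its left, z up, the work surface at z = 0. Lengths are in mm, angles in rad, forces in N, time in s.
With the tool pointing down it reaches from about 275 to 750 mm from the base axis. Payload 10.2 kg.
Tool frame: the origin (TCP) lies at the centre of the arm's flange, where the gripper is bolted on; the fingertips stand 173 mm ahead of it and the grasp point (between the pads) lies 155 mm ahead of it; z points along the fingers, y is the line along which they close (so a half turn about z gives the same grasp; the last joint's range is limited). The gripper opens to 85 mm and grips with 20 to 120 N. Pads are 22 mm wide; open, the fingers measure 114 mm over their backs; the gripper's body (76 mm by 85 mm) begins 54 mm behind the grasp point. The pads swing forward as they close: fully open they stand 13 mm farther back than shut.
Start: joints at [0.96, 0.313, 1.498, -0, 1.331, -0.223], TCP at [198.544, 486.017, 404.694] pointing down, gripper open.
Joint ranges: [-2.94, 2.94], [-0.97, 2.17], [0.19, 2.56], [-1.23, 4.37], [0.02, 3.11], [-2.88, 2.88]. Speed limits (rad/s): [2.39, 2.39, 3.01, 3.14, 3.14, 3.14].

INTERFACE

Orientations are given as a unit quaternion [w, x, y, z].
In Python, from rig import status, capture, camera_info, ticket gives the robot as it stands.
- The arm moves only by the shell command python3 -m crank 'ROWS' [FORCE]. ROWS is JSON, a list of rows, each a list of 7 numbers: the shift along the tool's x, y, z as a fraction of full scale, then the turn, a rotation vector about the tool's x, y, z as a fraction of full scale, then the closure, from 0 (fully open) to 1 (shut). A call has 1 to 12 rows; each row is the pose to reach, as a shift and turn from the pose commanded when the call began, along the tool's axes at that moment; what a row does not reach only later rows make up. Full scale, the value 1, is 0.1 m for a shift and 45 degrees for a turn. A row lasts 1/10 s, in which the tool goes at most 50 mm and 8.59 degrees, less where a joint would pass 70% of its speed; a pose out of reach is approached as far as the arm can. A call with a number of a shift or a turn outside -1 to 1 is refused whole. A call with a gripper value outside its range is refused whole. The fingers move at their own pace and stop on an object; FORCE is the grip in N (left out, the last holds). Time passes only in rows, so rows that repeat a pose let the fingers close. It gives the time, the measured TCP pose, the force, the opening and the grip force at its end, in the units of the state.
- status.sense(): the state, without advancing time (a new reading comes with each control period).
- capture(name): name is "side" or "top"; returns (picture, depth): 480x640x3 uint8, red, green, blue; 480x640 float32, mm along the optical axis (not along the pixel's ray), 0 where there is no reading.
- camera_info(name): a dict with "K" (3x3 intrinsics, pixels), "D" ([k1, k2, p1, p2, k3] as OpenCV has them; the pictures are not rectified), "camera_from_world" (4x4, takes a point from world to camera coordinates). Camera axes: x right, y up, looking along -z (the intrinsics and any distortion apply to the point x, -y, -z); pixel columns grow to the right and rows downward; lengths in mm; the calibration is good to about 2 mm. A picture is of the moment at which its call begins. camera_info takes no time and is no camera call.
- ticket.finish_job(): hands the job in; it is judged then, once.
The state is a dict: "time_s": time; "joints": joint angles; "dq": joint speeds; "tau": joint torques, N m; "eef_pos": TCP position; "ee_rot": TCP orientation; "force": force on the tool from outside, world axes, zero at the start; "wrist_torque": the same for the moment, N m; "grip_width": opening from 0.0 (shut) to 1.0 (fully open); "grip_force": force on a finger pad.
Only numpy, scipy, OpenCV 4.12 (cv2) and the standard library are available. Lean on these libraries where they do the work, as an engineer would, in place of code of your own. Each camera call takes 0.05 s, during which the arm holds its last target. There are 200 camera calls.

## Working session

There is one attempt and no reset: what is moved stays moved. The work goes in short steps, Python scripts to look and compute and a shell command to move; the robot and the scene stay as the last step left them, time stands still between calls to the robot, and variables do not carry over. Pictures are saved under pics/ and viewed, at most 13 in all, crops included, and the job is handed in when it is done.

```bash
ls; mkdir -p pics
python3 - <<'E'
from rig import status,capture,camera_info
import cv2,numpy as np
for n in("side","top"):
    p,d=capture(n);cv2.imwrite(f"pics/{n}0.png",p[:,:,::-1]);np.save(f"pics/{n}0.npy",d);i=camera_info(n)
    print(n,np.array(i["K"]).round(1).tolist(),i["D"],np.array(i["camera_from_world"]).round(3).tolist(),(d>0).mean())
print(status.sense())
E
```

```text
pics
side [[569.9, 0.0, 322.3], [0.0, 569.9, 243.8], [0.0, 0.0, 1.0]] [-0.12166176  0.          0.          0.          0.        ] [[0.94, -0.34, -0.01, -535.996], [0.192, 0.507, 0.84, -223.419], [-0.281, -0.792, 0.542, -926.262], [0.0, 0.0, 0.0, 1.0]] 0.9959212239583334
top [[505.3, 0.0, 308.3], [0.0, 505.3, 240.8], [0.0, 0.0, 1.0]] [-0.06067801  0.          0.          0.          0.        ] [[-0.028, -0.999, -0.02, -51.368], [0.998, -0.029, 0.05, -550.988], [-0.05, -0.018, 0.999, -1072.131], [0.0, 0.0, 0.0, 1.0]] 0.9961263020833333
{'time_s': 0.1, 'joints': array([ 9.59618973e-01,  3.13404064e-01,  1.49835531e+00, -2.85508058e-06,
        1.33101355e+00, -2.23447043e-01]), 'dq': array([-0.00058865, -0.00147215, -0.0037256 ,  0.0016249 , -0.00108519,
       -0.00098923]), 'tau': array([ 1.74842800e-03, -4.12899363e+01, -2.60140961e+01, -2.32538905e-04,
        3.03518340e-03,  1.51883455e-05]), 'eef_pos': array([198.51227716, 485.98880213, 404.18924449]), 'ee_rot': array([-2.37916918e-04,  1.92652707e-01,  9.81266827e-01, -5.40052281e-04]), 'force': array([-0.2580814 ,  0.08275706,  0.51842284]), 'wrist_torque': array([-0.03502847,  0.08438005,  0.00739362]), 'grip_force': 0.0, 'grip_width': 0.9972588401501451}
```

View pics/side0.png

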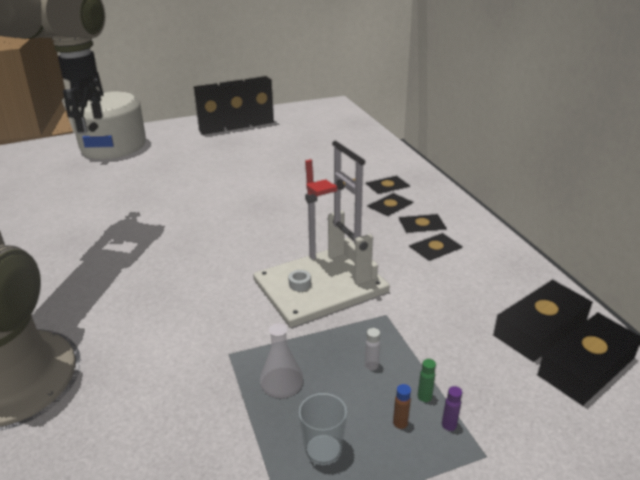

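View pics/top0.png

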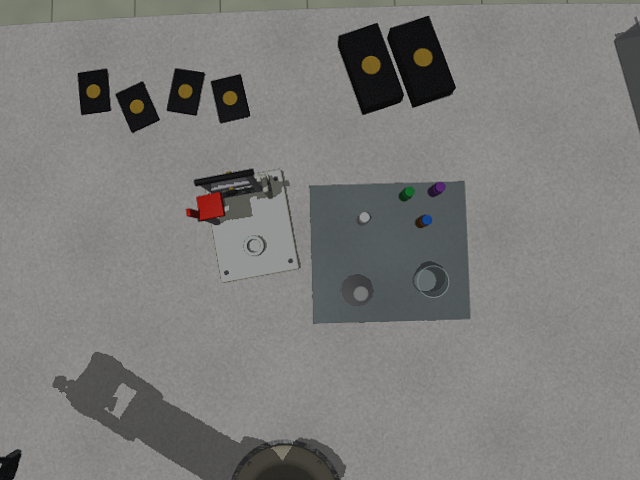

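The top view shows the blue-capped amber vial at (425,220). The look-alikes are green at (408,193), purple at (438,188), and the white-capped clear vial at (364,217). In the side view the amber vial is at (402,405), green (427,380), purple (453,408) and clear (373,348). The press ring is at top (255,246), and the red catch is at top (205,208) and side (312,180). I choose the blue-capped vial.

```bash
cat > h.py <<'E'
import numpy as np,cv2
from rig import status,capture,camera_info
from scipy.spatial.transform import Rotation as R
def cam(n):
    i=camera_info(n);return np.array(i["K"]),np.array(i["D"]),np.array(i["camera_from_world"])
def ray(n,px):
    K,D,T=cam(n);u=cv2.undistortPoints(np.array(px,float).reshape(-1,1,2),K,D)[:,0]
    d=np.c_[u[:,0],-u[:,1],-np.ones(len(u))];return -T[:3,:3].T@T[:3,3],d@T[:3,:3]
def onz(n,px,z):
    c,d=ray(n,px);return c+d*((z-c[2])/d[:,2])[:,None]
def cloud(n,dep):
    v,u=np.mgrid[:480,:640];c,d=ray(n,np.c_[u.ravel(),v.ravel()])
    return (c+d*dep.reshape(-1,1)).reshape(480,640,3)
def cross(pa,pb):
    (c1,d1),(c2,d2)=ray("top",pa),ray("side",pb);d1,d2=d1[0],d2[0]
    s=np.linalg.lstsq(np.c_[d1,-d2],c2-c1,rcond=None)[0];a,b=c1+s[0]*d1,c2+s[1]*d2
    return (a+b)/2,np.linalg.norm(a-b)
def project(n,P):
    K,D,T=cam(n);q=np.atleast_2d(P)@T[:3,:3].T+T[:3,3];q=q*[1,-1,-1]
    return cv2.projectPoints(q,np.zeros(3),np.zeros(3),K,D)[0][:,0]
def rows_to(p,quat_R=None):
    s=status.sense();q=s["ee_rot"];Rt=R.from_quat(np.r_[q[1:],q[0]])
    r=Rt.inv().apply(np.array(p)-s["eef_pos"])/100
    t=(Rt.inv()*quat_R).as_rotvec()/(np.pi/4) if quat_R is not None else np.zeros(3)
    return np.r_[r,t].round(3)
E
python3 - <<'E'
from h import *
for n in("side","top"):
    im=cv2.imread(f"pics/{n}0.png");P=cloud(n,np.load(f"pics/{n}0.npy"));h=cv2.cvtColor(im,cv2.COLOR_BGR2HSV)
    print(n,"bench z",np.median(P[300:330,150:200,2]) if n=="top" else np.median(P[200:240,200:240,2]))
    reg=(P[...,0]>300)&(P[...,0]<620)&(P[...,1]>-20)&(P[...,1]<300)
    m=reg&(abs(P[...,2]-20)<5)
    k=cv2.morphologyEx(m.astype(np.uint8),cv2.MORPH_OPEN,np.ones((3,3)))
    l,s,st,_=[*cv2.connectedComponentsWithStats(k)];i=1+np.argmax(st[1:,4]) if False else 1+np.argmax(s[:] if 0 else st[:0].sum() if 0 else np.array([ (x[4]) for x in np.array(st)[1:]])) if 0 else None
    Q=P[k>0][:,:2].astype(np.float32);r=cv2.minAreaRect(Q);print("plate",len(Q),r,cv2.boxPoints(r).round(1).tolist())
    m=reg&(P[...,2]>36)&(P[...,2]<48)
    print("ring",m.sum(),np.median(P[m],0),cv2.minEnclosingCircle(P[m][:,:2].astype(np.float32)))
    for nm,lo,hi in(("blue",(100,120,60),(130,255,255)),("red",(0,180,100),(6,255,255))):
        mm=cv2.inRange(h,lo,hi)
        for c in cv2.findContours(mm,0,1)[0]:
            a=cv2.contourArea(c)
            if a>20:
                M=cv2.moments(c);g=[M['m10']/a,M['m01']/a];t=np.zeros((480,640),np.uint8);cv2.drawContours(t,[c],-1,1,-1)
                Z=P[t>0]
                print(nm,a,np.round(g,1),np.median(Z,0).round(1),Z.min(0).round(),Z.max(0).round())
    bk=(h[...,2]<60)&(P[...,2]>250)&(P[...,2]<300)&reg
    if bk.sum():print("bar",bk.sum(),P[bk].mean(0),P[bk].min(0),P[bk].max(0))
a=cv2.imread("pics/top0.png")[150:260,340:480];b=cv2.imread("pics/side0.png")[310:450,340:480]
cv2.imwrite("pics/crop1.png",np.vstack([cv2.resize(a,(560,280)),cv2.resize(b,(560,300))]))
E
```

```text
side bench z -1.5106914351576393
plate 3042 ((543.3903198242188, 61.12151336669922), (156.32720947265625, 163.2264404296875), 1.2726061344146729) [[463.3999938964844, 141.0], [467.1000061035156, -22.200000762939453], [623.2999877929688, -18.700000762939453], [619.7000122070312, 144.5]]
ring 226 [545.53663291  50.63424493  39.97754173] ((563.25, 77.64221954345703), 60.55959701538086)
blue 143.5 [403.3 391.5] [ 580.1 -313.4   72.5] [ 572. -322.   60.] [ 591. -302.   76.]
blue 192.0 [ 97.4 141.1] [183.2 867.3  59.7] [145. 845.  45.] [221. 889.  76.]
top bench z -0.4405873526529831
plate 4273 ((550.55908203125, 53.12944412231445), (148.9542236328125, 162.8905792236328), 8.476642608642578) [[464.8999938964844, 122.69999694824219], [488.8999938964844, -38.400001525878906], [636.2000122070312, -16.399999618530273], [612.2000122070312, 144.6999969482422]]
ring 217 [542.90536567  49.54165201  41.58743955] ((565.033935546875, 76.76235961914062), 58.72510528564453)
blue 72.0 [426.5 219.4] [ 583.3 -308.    74.7] [ 495. -335.   -1.] [ 592.  -87. 1097.]
red 510.5 [209.9 205.7] [608.1 104.5 198.4] [495. -87. 193.] [ 633.  129. 1097.]
```

View pics/crop1.png

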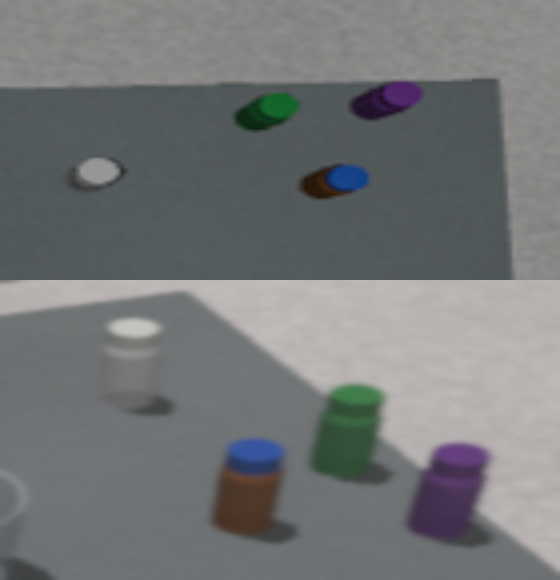

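The crop confirms the choice: the blue-capped amber vial stands at top (426,219) and side (403,405). Green and purple are behind it and the clear vial is to the left. Next I'll refine the press pose and the vial's neighbours.

Run:
```python
from h import *
hs={n:cv2.cvtColor(cv2.imread(f"pics/{n}0.png"),cv2.COLOR_BGR2HSV) for n in("top","side")}
def cen(n,lo,hi,box):
    m=cv2.inRange(hs[n],lo,hi);z=np.zeros_like(m);a,b,c,d=box;z[b:d,a:c]=m[b:d,a:c]
    y,x=np.nonzero(z);return [x.mean(),y.mean()]
tb=cen("top",(100,120,60),(130,255,255),(410,205,440,235));sb=cen("side",(100,120,60),(130,255,255),(390,380,420,402))
print("cap top ray z=74",onz("top",tb,74),"cross",cross(tb,sb))
for nm,a in(("green",(410,191)),("purple",(440,187)),("clear",(364,217))):print(nm,onz("top",a,75)[0].round())
for n in("side","top"):
    P=cloud(n,np.load(f"pics/{n}0.npy"))
    reg=(P[...,0]>430)&(P[...,0]<720)&(P[...,1]>-60)&(P[...,1]<190)
    k=cv2.morphologyEx((reg&(abs(P[...,2]-19)<6)).astype(np.uint8),cv2.MORPH_OPEN,np.ones((3,3)))
    N,L,S,_=cv2.connectedComponentsWithStats(k);i=1+np.argmax(S[1:,4])
    Q=P[L==i][:,:2].astype(np.float32);r=cv2.minAreaRect(Q);print(n,"plate",len(Q),r,cv2.boxPoints(r).round(1).tolist())
    m=(np.hypot(P[...,0]-540,P[...,1]-56)<45)&(P[...,2]>34)&(P[...,2]<48)
    print("ring",m.sum(),P[m].mean(0),cv2.minEnclosingCircle(P[m][:,:2].astype(np.float32)))
    bk=(hs[n][...,2]<70)&(P[...,2]>255)&(P[...,2]<300)&reg
    if bk.sum():q=P[bk];print("bar",len(q),cv2.minAreaRect(q[:,:2].astype(np.float32)),q[:,2].max())
    rd=cv2.inRange(hs[n],(0,150,60),(8,255,255))>0;rd|=cv2.inRange(hs[n],(172,150,60),(180,255,255))>0
    q=P[rd&reg];
    for a,b in((180,202),(202,220),(222,250)):
        w=q[(q[:,2]>a)&(q[:,2]<b)]
        if len(w):print("red z",a,b,len(w),w.min(0).round(),w.max(0).round(),w.mean(0).round())
```

```text
cap top ray z=74 [[ 582.74341051 -308.94645882   74.        ]] cross (array([ 582.6788177 , -310.04555983,   67.79676775]), np.float64(1.2775460113205475))
green [ 642. -278.   75.]
purple [ 648. -339.   75.]
clear [ 591. -182.   75.]
side plate 4790 ((585.0764770507812, 55.4312629699707), (221.15142822265625, 174.2265625), 8.88233757019043) [[462.3999938964844, 124.4000015258789], [489.29998779296875, -47.70000076293945], [707.7999877929688, -13.600000381469727], [680.9000244140625, 158.60000610351562]]
ring 218 [540.39587729  45.7786533   39.15848581] ((539.989013671875, 48.65666580200195), 23.94416618347168)
bar 136 ((642.2571411132812, 59.21281051635742), (7.592808723449707, 97.79792022705078), 9.396133422851562) 279.8051385631267
red z 180 202 187 [585.  77. 193.] [628. 122. 201.] [605.  98. 197.]
top plate 5965 ((586.947509765625, 55.53688049316406), (220.5347137451172, 170.8978729248047), 8.883316040039062) [[464.79998779296875, 122.9000015258789], [491.20001220703125, -45.900001525878906], [709.0999755859375, -11.899999618530273], [682.7000122070312, 157.0]]
ring 212 [542.01427128  48.01045614  41.4918635 ] ((542.2643432617188, 47.91064453125), 21.979293823242188)
bar 419 ((645.2835693359375, 64.51005554199219), (11.506749153137207, 99.68080139160156), 8.492287635803223) 284.162553862858
red z 180 202 581 [585.  81. 183.] [633. 129. 202.] [608. 105. 198.]
red z 202 220 8 [589.  91. 202.] [629. 104. 204.] [614.  97. 202.]
red z 222 250 31 [588. 130. 228.] [599. 138. 242.] [593. 134. 239.]
```

```bash
python3 -m crank '[[-1,-0.9,0,0,0,1,0.45],[-1,-0.9,0,0,0,1,0.45],[-1,-0.9,0,0,0,1,0.45],[-1,-0.9,0,0,0,1,0.45],[-1,-0.9,0,0,0,1,0.45],[-1,-0.9,0,0,0,1,0.45]]' 60
python3 -m crank '[[-1,0.2,0,0,0,0.312,0.45],[-1,0.2,0,0,0,0.312,0.45],[-1,0.2,0,0,0,0.312,0.45]]'
python3 -m crank '[[-1,0.28,0,0,0,0,0.45],[-1,0.28,0,0,0,0,0.45],[-1,0.28,0,0,0,0,0.45]]'
python3 -m crank '[[-1,0.28,0,0,0,0,0.45],[-1,0.28,0,0,0,0,0.45],[-1,0.28,0,0,0,0,0.45]]'
python3 -m crank '[[-1,0.28,0,0,0,0,0.45],[-1,0.28,0,0,0,0,0.45],[-1,0.28,0,0,0,0,0.45]]'
python3 -m crank '[[-1,0.28,0,0,0,0,0.45],[-1,0.28,0,0,0,0,0.45],[-1,0.28,0,0,0,0,0.45]]'
python3 -m crank '[[-1,0.28,0,0,0,0,0.45],[-1,0.28,0,0,0,0,0.45],[-1,0.28,0,0,0,0,0.45]]'
python3 -m crank '[[-1,0.28,0,0,0,0,0.45],[-1,0.28,0,0,0,0,0.45],[-1,0.28,0,0,0,0,0.45],[-1,0.28,0,0,0,0,0.45]]'
cat >> h.py <<'E'
c,s=np.cos(.1545),np.sin(.1545)
U=np.array([c,s,0]);V=np.array([-s,c,0]);O=np.array([586.1,55.5,0])
TR=R.from_matrix(np.c_[V,U,[0,0,-1]])
def press(x,y,z):return O+x*U+y*V+[0,0,z]
E
python3 -c "
from h import *
s=status.sense();print(s['eef_pos'],s['joints'].round(2),rows_to([582.7,-309.5,300],TR))"
```

```text
time_s: 0.7
eef_pos: [257.2, 364.6, 404.5]
ee_rot: [-0.0, 0.556, 0.831, -0.0]
force: [0.9, 0.2, -0.4]
grip_width: 0.551
grip_force: 0.0
time_s: 1.0
eef_pos: [316.5, 277.3, 404.5]
ee_rot: [0.0, 0.654, 0.756, -0.0]
force: [-0.1, 0.5, 0.2]
grip_width: 0.55
grip_force: 0.0
time_s: 1.3
eef_pos: [358.6, 182.7, 404.6]
ee_rot: [0.0, 0.653, 0.757, -0.0]
force: [0.1, 1.2, -0.4]
grip_width: 0.547
grip_force: 0.0
time_s: 1.6
eef_pos: [401.4, 88.3, 404.5]
ee_rot: [0.0, 0.653, 0.758, -0.0]
force: [-0.6, 0.5, 0.6]
grip_width: 0.549
grip_force: 0.0
time_s: 1.9
eef_pos: [444.2, -5.9, 404.3]
ee_rot: [0.0, 0.652, 0.758, -0.0]
force: [0.3, -0.4, 0.6]
grip_width: 0.548
grip_force: 0.0
time_s: 2.2
eef_pos: [487.1, -100.1, 404.0]
ee_rot: [-0.0, 0.652, 0.758, -0.0]
force: [-0.2, 0.5, -0.5]
grip_width: 0.552
grip_force: 0.0
time_s: 2.5
eef_pos: [529.9, -194.5, 403.6]
ee_rot: [-0.0, 0.652, 0.758, -0.0]
force: [0.4, -0.3, -0.3]
grip_width: 0.551
grip_force: 0.0
time_s: 2.9
eef_pos: [572.1, -285.9, 403.8]
ee_rot: [-0.001, 0.651, 0.759, 0.0]
force: [0.2, 0.3, -0.6]
grip_width: 0.552
grip_force: 0.0
[ 572.11327393 -285.87001088  403.80856917] [-0.65  0.57  1.11  0.    1.46 -0.8 ] [-2.520e-01  7.000e-02  1.038e+00 -1.000e-03 -2.000e-03 -2.000e-03]
```

```bash
python3 -m crank '[[-0.25,0.07,0,0,0,0,0.45],[-0.25,0.07,0.3,0,0,0,0.45],[-0.25,0.07,0.7,0,0,0,0.45],[-0.25,0.07,1,0,0,0,0.45],[-0.25,0.07,1,0,0,0,0.45]]' | head -2
python3 - <<'E'
from h import *
print(status.sense()["eef_pos"],rows_to([582.7,-309.5,198],TR))
a=capture("top")[0];b=capture("side")[0]
cv2.imwrite("pics/pre.png",np.vstack([cv2.resize(a[150:260,360:500],(560,280)),cv2.resize(b[270:430,330:510],(560,320))])[...,::-1])
E
```

```text
time_s: 3.4
eef_pos: [582.0, -307.9, 301.2]
[ 581.95247784 -307.85346489  301.15149465] [-0.024  0.01   1.031 -0.007 -0.008  0.   ]
```

View pics/pre.png

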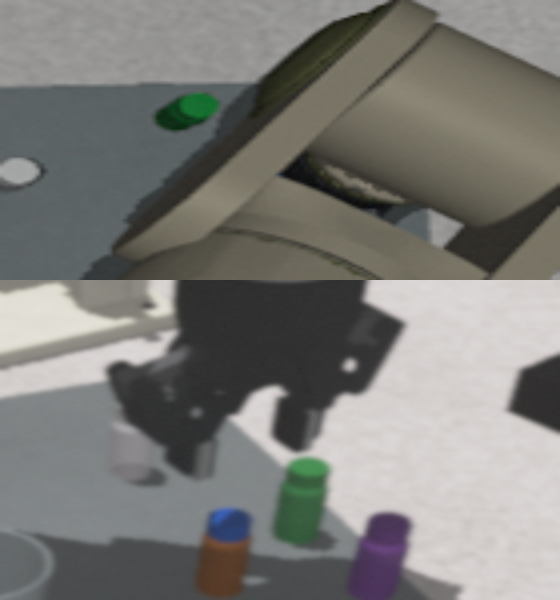

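Side crop: the open fingertips are at about (190,465) and (295,440), straddling the blue cap at (230,520). Green (303,500) and purple (380,560) are clear of the fingers, so I'll descend.

```bash
python3 -m crank '[[-0.02,0.01,0.25,0,0,0,0.45],[-0.02,0.01,0.5,0,0,0,0.45],[-0.02,0.01,0.75,0,0,0,0.45],[-0.02,0.01,0.9,0,0,0,0.45],[-0.02,0.01,1,0,0,0,0.45],[-0.02,0.01,1,0,0,0,0.45]]' 
python3 -m crank '[[0,0,0.03,0,0,0,0.6],[0,0,0.03,0,0,0,0.7],[0,0,0.03,0,0,0,0.8],[0,0,0.03,0,0,0,0.9],[0,0,0.03,0,0,0,0.9],[0,0,0.03,0,0,0,0.9]]' 40
python3 -m crank '[[0,0,-0.2,0,0,0,0.9],[0,0,-0.5,0,0,0,0.9],[0,0,-1,0,0,0,0.9],[0,0,-1,0,0,0,0.9]]'
python3 - <<'E'
from h import *
print(status.sense()["eef_pos"],rows_to(press(-45,0,400),TR))
b=capture("side")[0]
cv2.imwrite("pics/grip.png",cv2.resize(b[230:430,320:520],(600,600))[...,::-1])
E
```

```text
time_s: 4.1
eef_pos: [583.7, -312.3, 204.9]
ee_rot: [-0.0, 0.651, 0.759, 0.0]
force: [-0.6, 0.4, 0.3]
grip_width: 0.549
grip_force: 0.0
time_s: 4.7
eef_pos: [583.7, -312.7, 202.7]
ee_rot: [0.001, 0.651, 0.759, 0.0]
force: [0.5, -0.2, 6.7]
grip_width: 0.265
grip_force: 39.6
time_s: 5.1
eef_pos: [584.1, -312.9, 308.8]
ee_rot: [0.006, 0.651, 0.759, 0.0]
force: [-0.6, 0.2, 0.8]
grip_width: 0.264
grip_force: 39.3
[ 584.10867846 -312.92144421  308.77899892] [ 3.63e+00  1.37e-01 -9.42e-01  1.00e-02  1.10e-02 -2.00e-03]
```

View pics/grip.png

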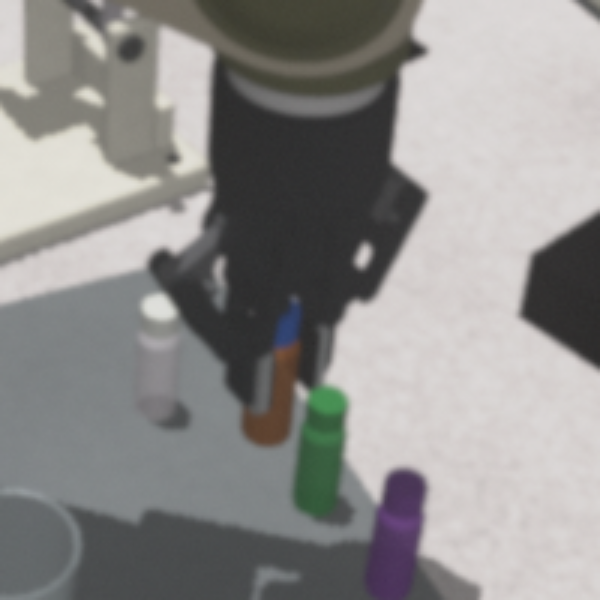

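The side crop shows the amber vial upright between the pads, its underside at about (268,435), with all the neighbours still standing. I'll measure how far the vial sits off-centre along the pads.

Run:
```python
from h import *
import sys
s=status.sense();p=s["eef_pos"];T=R.from_quat(np.r_[s["ee_rot"][1:],s["ee_rot"][0]])
print("tool z",T.as_matrix()[:,2].round(3))
b=capture("side")[0];h=cv2.cvtColor(b,cv2.COLOR_RGB2HSV);m=cv2.inRange(h,(5,100,60),(20,255,255))
m[:330]=0;m[:,:390]=0;m[:,430:]=0;m[400:]=0
for r in range(360,380,1):
    x=np.nonzero(m[r])[0]
    if len(x):print(r,x.min(),x.max(),end="; ")
y,x=np.nonzero(m);print("bottom row",y.max())
for off in(-6,-3,0,3,6):
    q=p+V*off;e=np.array([0.94,-.34,0])*12
    for z in(-155-42,-155-30):
        c=T.apply([0,0,-z])  # along the tool
        print(off,z,project("side",np.array([q+c-e,q+c+e])).round(1).tolist())
```

```text
tool z [ 0.005 -0.004 -1.   ]
360 411 415; 361 411 415; 362 411 415; 363 410 415; 364 410 414; 365 410 414; 366 410 414; 367 410 414; 368 409 414; 369 409 414; 370 401 414; 371 401 413; 372 401 413; 373 401 413; 374 401 413; 375 401 413; 376 402 413; 377 403 412; 378 404 411; bottom row 378
-6 -197 [[402.2, 375.6], [419.5, 375.3]]
-6 -185 [[402.8, 369.4], [420.2, 369.1]]
-3 -197 [[400.9, 374.2], [418.2, 374.0]]
-3 -185 [[401.5, 368.1], [418.9, 367.8]]
0 -197 [[399.7, 372.9], [416.9, 372.6]]
0 -185 [[400.2, 366.7], [417.6, 366.4]]
3 -197 [[398.4, 371.5], [415.6, 371.3]]
3 -185 [[399.0, 365.3], [416.3, 365.1]]
6 -197 [[397.2, 370.2], [414.3, 369.9]]
6 -185 [[397.7, 364.0], [415.0, 363.7]]
```

```bash
python3 -m crank '[[0.2,0,-0.4,0,0,0,0.9],[0.6,0.03,-0.8,0,0,0,0.9],[1,0.03,-0.8,0,0,0,0.9],[1,0.03,-0.8,0,0,0,0.9]]' |head -2
python3 -m crank '[[0.4,0.03,0,0,0,0,0.9],[0.8,0.03,0,0,0,0,0.9],[1,0.03,0,0,0,0,0.9],[1,0.03,0,0,0,0,0.9]]' |head -2
python3 -m crank '[[0.4,0.03,0,0,0,0,0.9],[0.8,0.03,0,0,0,0,0.9],[1,0.03,0,0,0,0,0.9],[1,0.03,0,0,0,0,0.9]]' |head -2
python3 -m crank '[[0.3,0.03,0,0,0,0,0.9],[0.61,0.03,0,0,0,0,0.9],[0.61,0.03,0,0,0,0,0.9],[0.61,0.03,0,0,0,0,0.9]]' |head -2
python3 - <<'E'
from h import *
print(status.sense()["eef_pos"],rows_to(press(-45,-2,270),TR))
E
```

```text
time_s: 5.6
eef_pos: [571.1, -209.1, 381.9]
time_s: 6.0
eef_pos: [558.9, -112.3, 380.7]
time_s: 6.4
eef_pos: [546.9, -13.8, 381.1]
time_s: 6.8
eef_pos: [541.0, 44.9, 381.2]
[541.02693328  44.89649555 381.21027027] [ 1.600e-02  1.200e-02  1.112e+00 -1.000e-03  1.000e-03 -3.000e-03]
```

```bash
python3 -m crank '[[0.015,0.01,0.25,0,0,0,0.9],[0.015,0.01,0.6,0,0,0,0.9],[0.015,0.01,0.9,0,0,0,0.9],[0.015,0.01,1,0,0,0,0.9],[0.015,0.01,1,0,0,0,0.9]]'
python3 - <<'E'
from h import *
s=status.sense();p=s["eef_pos"];print(p,rows_to(press(-45,-2,270),TR))
a=capture("top")[0];b=capture("side")[0]
h=cv2.cvtColor(b,cv2.COLOR_RGB2HSV);m=cv2.inRange(h,(3,90,40),(20,255,255));m[:,:250]=0;m[:,350:]=0
y,x=np.nonzero(m);print(x.min(),x.max(),y.min(),y.max())
for r in range(y.max()-12,y.max()+1,2):
    k=np.nonzero(m[r])[0];print(r,k.min(),k.max(),end="; ")
z=p[2]-202.7;print("bottom z",z,"at tcp",project("side",[[p[0],p[1],z]]),"over nest",project("side",[press(-45,0,z),press(-45,0,42)]))
cv2.imwrite("pics/over.png",cv2.resize(b[200:320,240:400],(800,600))[...,::-1])
E
```

```text
time_s: 7.3
eef_pos: [541.5, 46.5, 280.8]
ee_rot: [-0.001, 0.652, 0.758, -0.001]
force: [0.0, 0.1, 0.2]
grip_width: 0.263
grip_force: 39.4
[541.53141312  46.49637421 280.78092549] [ 0.     0.004  0.108 -0.003 -0.001 -0.004]
295 303 235 260
248 298 302; 250 298 302; 252 296 302; 254 295 302; 256 295 303; 258 295 302; 260 297 300; bottom z 78.08092548806911 at tcp [[299.20622201 259.76223082]] over nest [[298.91911849 259.16801524]
 [299.53014037 274.67010347]]
```

View pics/over.png

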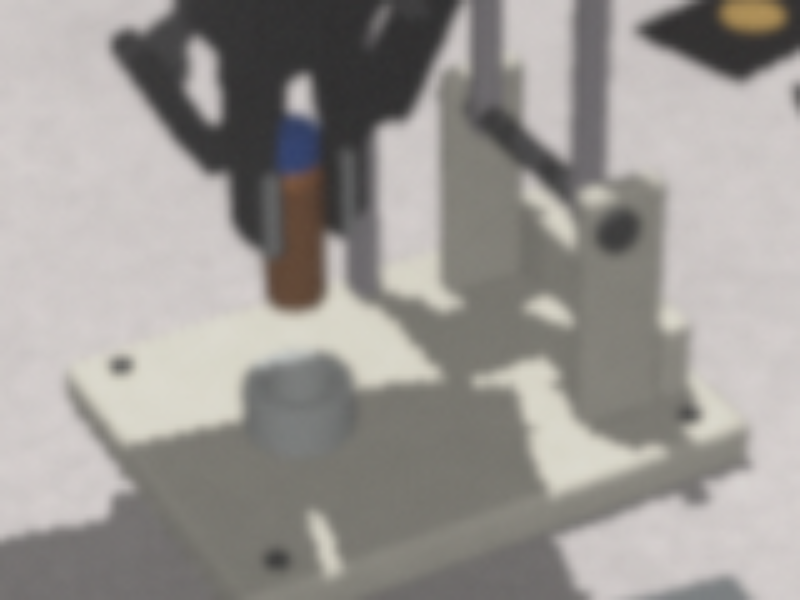

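Side crop: the vial hangs upright, with its underside centred at about (297,300) in the crop. The ring's rim is centred at about (300,375), so the columns agree within about 0.5 px. I'll check the depth direction numerically.

Run:
```python
from h import *
p=status.sense()["eef_pos"];z=p[2]-202.7
K,D,T=cam("side");n=np.array([-T[2,0],-T[2,1],0]);n=-n/np.linalg.norm(n);C=-T[:3,:3].T@T[:3,3];n=C-p;n[2]=0;n/=np.linalg.norm(n);print("to cam",n)
b=capture("side")[0]
print("vial near bottom pred",project("side",[np.r_[p[:2],z]+12*n]),"ring near base",project("side",[press(-45,0,20)+22*n]),"ring near top",project("side",[press(-45,0,42)+22*n]),"far top out/in",project("side",[press(-45,0,42)-22*n,press(-45,0,42)-14*n]))
print([ (r,b[r,297:303].mean(0).round().astype(int).tolist()) for r in range(256,296)])
a,d=capture("side");P=cloud("side",d)
print("vial pts",P[250:260:2,299].round(1).tolist())
```

```text
to cam [-0.2875808  -0.95775638  0.        ]
vial near bottom pred [[299.38865912 262.26623019]] ring near base [[300.15980637 290.74533082]] ring near top [[299.79185134 281.49394814]] far top out/in [[299.277798   268.06970509]
 [299.3685051  270.44465159]]
[(256, [96, 72, 56]), (257, [96, 72, 56]), (258, [97, 72, 56]), (259, [99, 75, 59]), (260, [113, 94, 79]), (261, [149, 137, 124]), (262, [188, 182, 169]), (263, [211, 206, 193]), (264, [216, 214, 201]), (265, [217, 214, 202]), (266, [218, 215, 203]), (267, [217, 215, 203]), (268, [215, 213, 201]), (269, [207, 206, 196]), (270, [191, 192, 186]), (271, [167, 170, 167]), (272, [142, 145, 144]), (273, [127, 129, 128]), (274, [122, 124, 123]), (275, [123, 124, 123]), (276, [122, 123, 122]), (277, [122, 124, 123]), (278, [121, 123, 122]), (279, [119, 121, 120]), (280, [116, 118, 116]), (281, [116, 118, 117]), (282, [119, 121, 120]), (283, [123, 124, 124]), (284, [123, 125, 124]), (285, [123, 126, 124]), (286, [122, 125, 124]), (287, [123, 125, 124]), (288, [123, 125, 124]), (289, [123, 125, 124]), (290, [122, 123, 121]), (291, [121, 121, 117]), (292, [120, 119, 113]), (293, [120, 119, 112]), (294, [121, 119, 112]), (295, [122, 119, 113])]
vial pts [[539.4, 38.3, 105.7], [539.3, 38.4, 101.2], [539.4, 39.3, 96.1], [539.4, 39.6, 91.5], [539.3, 40.0, 86.8]]
```

Run:
```python
from h import *
K,D,T=cam("side");C=-T[:3,:3].T@T[:3,3]
d=np.mean([capture("side")[1] for _ in range(4)],0);P=cloud("side",d)
from scipy.optimize import least_squares
def fit(r0,r1,c0,c1,rad,zl,zh,g):
    Q=P[r0:r1,c0:c1].reshape(-1,3);Q=Q[(Q[:,2]>zl)&(Q[:,2]<zh)&(np.hypot(*(Q[:,:2]-g).T)<rad+6)]
    f=least_squares(lambda x:np.hypot(*(Q[:,:2]-x).T)-rad,g,loss="soft_l1");return f.x.round(2),len(Q),np.abs(f.fun).mean().round(2)
g=press(-45,0,0)[:2]
print("vial",fit(252,261,293,306,12,80,104,g),"ring",fit(283,291,289,311,22,22,40,g),"nest",g)
```

```text
vial (array([542.63,  51.57]), 105, np.float64(0.53)) ring (array([541.66,  49.56]), 124, np.float64(0.5)) nest [541.63601312  48.57512666]
```

```bash
python3 -m crank '[[-0.018,-0.011,0.1,0,0,0,0.9],[-0.018,-0.011,0.3,0,0,0,0.9],[-0.018,-0.011,0.34,0,0,0,0.9],[-0.018,-0.011,0.38,0,0,0,0.9],[-0.018,-0.011,0.42,0,0,0,0.9],[-0.018,-0.011,0.42,0,0,0,0.9]]'
python3 -c "
from h import *
s=status.sense();print(s['eef_pos'],s['force'],s['wrist_torque'],rows_to(press(-45,-4,222.7),TR))"
```

```text
time_s: 8.3
eef_pos: [540.5, 45.8, 239.6]
ee_rot: [-0.0, 0.651, 0.759, -0.0]
force: [0.2, -0.6, -0.9]
grip_width: 0.266
grip_force: 39.4
[540.45313687  45.78213789 239.61549689] [ 0.23122229 -0.55678702 -0.92101006] [-0.01154645  0.01992601  0.0331088 ] [-0.014  0.016  0.169 -0.    -0.    -0.002]
```

```bash
python3 -m crank '[[0,0,0.05,0,0,0,0.9],[0,0,0.1,0,0,0,0.9],[0,0,0.14,0,0,0,0.9],[0,0,0.14,0,0,0,0.9]]'
python3 -m crank '[[0,0,0.02,0,0,0,0.9],[0,0,0.025,0,0,0,0.9],[0,0,0.025,0,0,0,0.9]]'
```

```text
time_s: 8.7
eef_pos: [540.3, 45.8, 225.0]
ee_rot: [-0.0, 0.651, 0.759, -0.0]
force: [0.5, -0.4, -0.6]
grip_width: 0.267
grip_force: 39.4
time_s: 9.0
eef_pos: [540.4, 45.8, 223.2]
ee_rot: [0.0, 0.651, 0.759, 0.0]
force: [0.6, -0.1, -0.7]
grip_width: 0.267
grip_force: 39.4
```

```bash
python3 -m crank '[[0,0,0.01,0,0,0,0.9],[0,0,0.01,0,0,0,0.9]]'
python3 -m crank '[[0,0,0.01,0,0,0,0.9],[0,0,0.01,0,0,0,0.9]]'
python3 -m crank '[[0,0,0.01,0,0,0,0.9],[0,0,0.01,0,0,0,0.9]]'
```

```text
time_s: 9.2
eef_pos: [540.5, 45.8, 222.7]
ee_rot: [0.0, 0.651, 0.759, 0.0]
force: [-1.6, 0.3, 3.8]
grip_width: 0.265
grip_force: 39.8
time_s: 9.4
eef_pos: [540.6, 45.8, 222.6]
ee_rot: [0.0, 0.651, 0.759, 0.0]
force: [-5.7, 0.2, 13.8]
grip_width: 0.267
grip_force: 41.0
time_s: 9.6
eef_pos: [540.6, 45.7, 222.5]
ee_rot: [0.001, 0.651, 0.759, 0.0]
force: [-8.1, -0.2, 23.9]
grip_width: 0.264
grip_force: 42.1
```

```bash
python3 -m crank '[[0,0,-0.02,0,0,0,0.9],[0,0,-0.02,0,0,0,0.9],[0,0,-0.02,0,0,0,0.65],[0,0,-0.02,0,0,0,0.5],[0,0,-0.02,0,0,0,0.45],[0,0,-0.02,0,0,0,0.45]]'
python3 -m crank '[[0,0,-0.2,0,0,0,0.45],[0,0,-0.5,0,0,0,0.45],[0,0,-0.8,0,0,0,0.45],[0,0,-1,0,0,0,0.45],[0,0,-1,0,0,0,0.45]]'
python3 - <<'E'
from h import *
print(status.sense()["eef_pos"])
b=capture("side")[0]
cv2.imwrite("pics/seated.png",cv2.resize(b[130:320,220:420],(600,570))[...,::-1])
for th in(0.05,):print(rows_to(press(20,45,400),TR))
E
```

```text
time_s: 10.2
eef_pos: [540.4, 45.8, 222.0]
ee_rot: [-0.0, 0.651, 0.759, -0.0]
force: [0.1, -0.4, -0.2]
grip_width: 0.546
grip_force: 0.0
time_s: 10.7
eef_pos: [540.8, 45.8, 324.7]
ee_rot: [0.002, 0.651, 0.759, 0.001]
force: [-0.3, 0.3, -0.8]
grip_width: 0.551
grip_force: 0.0
[540.77166279  45.77648107 324.70655589]
[ 0.477  0.666 -0.771  0.002  0.001 -0.002]
```

View pics/seated.png

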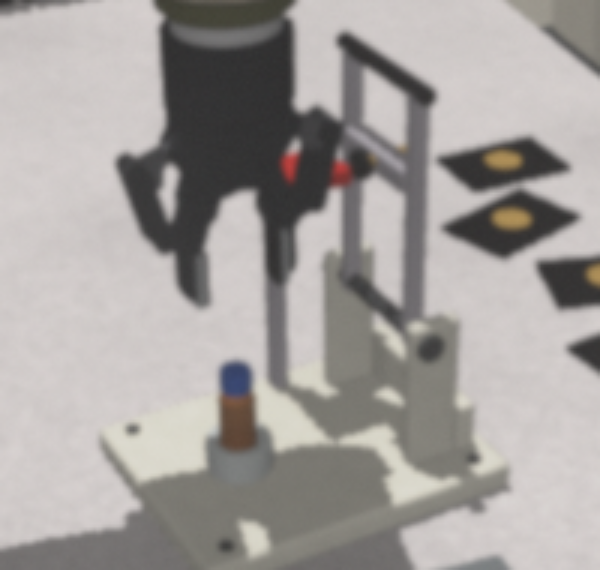

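The side crop shows the vial upright in the ring at (237,420), released. Next is the catch: close the fingers, rise, and come down inside it.

```bash
python3 -m crank '[[0,0,-0.4,0,0,0,0.8],[0,0,-0.8,0,0,0,1],[0,0,-0.8,0,0,0,1],[0.2,0.3,-0.8,0,0,0,1],[0.48,0.62,-0.8,0,0,0,1],[0.48,0.62,-0.8,0,0,0,1],[0.48,0.62,-0.8,0,0,0,1]]'
python3 - <<'E'
from h import *
print(rows_to(press(17,45,395),TR))
b=capture("side")[0];a=capture("top")[0]
cv2.imwrite("pics/catch0.png",np.hstack([cv2.resize(b[80:240,240:400],(400,400)),cv2.resize(a[130:290,150:310],(400,400))])[...,::-1])
E
```

```text
time_s: 11.45
eef_pos: [594.6, 103.0, 399.9]
ee_rot: [-0.001, 0.651, 0.759, -0.001]
force: [-0.4, -0.5, 0.1]
grip_width: -0.002
grip_force: 0.0
[-0.006  0.013  0.049 -0.004 -0.    -0.001]
```

View pics/catch0.png

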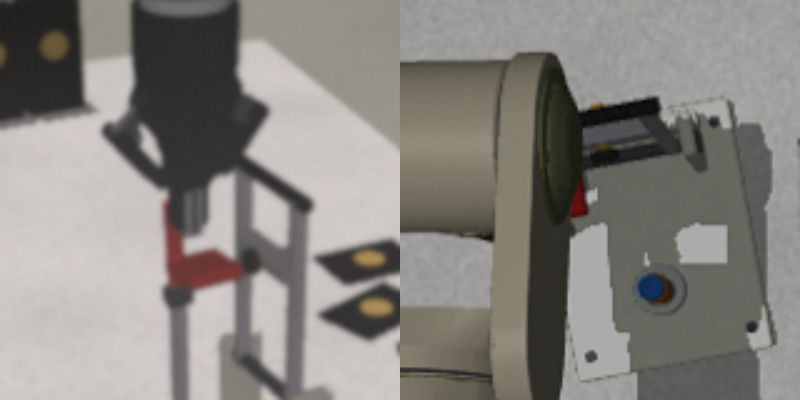

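In the crop the closed fingertips are at (190,230), on the inner side of the red bar at (172,225) and above the tongue at (205,268). In the top half the vial sits in the ring. Now the sweep outward.

```bash
python3 -m crank '[[0,0.01,0.04,0,0,0,1],[0.08,0.01,0.05,0,0,0,1],[0.16,0.01,0.05,0,0,0,1],[0.25,0.01,0.06,0,0,0,1],[0.34,0.01,0.08,0,0,0,1],[0.42,0.01,0.12,0,0,0,1],[0.5,0.01,0.165,0,0,0,1]]'
python3 -m crank '[[0.06,0,0.06,0,0,0,1],[0.12,0,0.125,0,0,0,1],[0.17,0,0.19,0,0,0,1],[0.2,0,0.25,0,0,0,1],[0.22,0,0.33,0,0,0,1],[0.235,0,0.41,0,0,0,1],[0.235,0,0.42,0,0,0,1],[0.235,0,0.42,0,0,0,1]]'
python3 - <<'E'
from h import *
s=status.sense();print(s["force"],V@(s["eef_pos"]-O),U@(s["eef_pos"]-O),s["eef_pos"][2])
b=capture("side")[0];a=capture("top")[0]
cv2.imwrite("pics/catch1.png",np.hstack([cv2.resize(b[80:240,240:400],(400,400)),cv2.resize(a[130:290,150:310],(400,400))])[...,::-1])
E
```

```text
time_s: 12.25
eef_pos: [587.7, 153.1, 385.5]
ee_rot: [0.0, 0.651, 0.759, 0.0]
force: [-0.1, -0.1, 1.3]
grip_width: -0.002
grip_force: 0.5
time_s: 13.05
eef_pos: [584.2, 175.4, 343.3]
ee_rot: [-0.0, 0.651, 0.759, -0.0]
force: [0.3, 0.0, 0.3]
grip_width: 0.002
grip_force: 0.0
[0.29413632 0.0048216  0.33733601] 118.73668495385546 16.618282051982938 343.3437724147045
```

View pics/catch1.png

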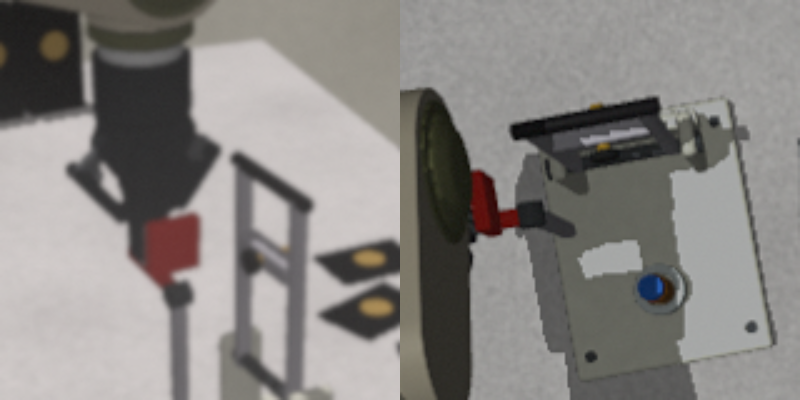

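The catch lies over, with its tongue standing up at (172,245), the fingers on its bar just beyond, and the lever still upright. I'll press it down gently to its stop.

```bash
python3 -m crank '[[0.02,0,0.02,0,0,0,1],[0.02,0,0.03,0,0,0,1],[0.02,0,0.03,0,0,0,1]]'
python3 -m crank '[[0,0,0.02,0,0,0,1],[0,0,0.03,0,0,0,1],[0,0,0.03,0,0,0,1]]'
```

```text
time_s: 13.45
eef_pos: [584.1, 176.6, 342.5]
ee_rot: [0.002, 0.651, 0.759, -0.0]
force: [-3.1, -6.6, 11.1]
grip_width: -0.004
grip_force: 5.8
time_s: 13.75
eef_pos: [584.0, 176.7, 341.6]
ee_rot: [0.002, 0.651, 0.759, 0.001]
force: [-8.1, -8.1, 25.4]
grip_width: 0.004
grip_force: 12.4
```

```bash
python3 -m crank '[[0,0,-0.3,0,0,0,1],[0,0,-0.7,0,0,0,1],[0,0,-1,0,0,0,0.5],[0,0,-1,0,0,0,0.4]]'|head -2
python3 -m crank '[[0,0,-0.36,0,0,0,0.4],[-0.3,0.1,-0.36,0,0,0,0.4],[-0.7,0.3,-0.36,0,0,0,0.4],[-1,0.42,-0.36,0,0,0,0.4],[-1,0.42,-0.36,0,0,0,0.4]]'|head -2
python3 - <<'E'
from h import *
print(status.sense()["joints"].round(2),rows_to(press(60,0,430),TR))
hs={};pt={}
for n in("top","side"):
    im,d=capture(n);P=cloud(n,d);m=(im.max(2)<60)&(abs(P[...,2]-275)<14)&(np.hypot(P[...,0]-645,P[...,1]-65)<60)
    print(n,m.sum(),P[m].mean(0).round(1) if m.any() else "")
E
```

```text
time_s: 14.15
eef_pos: [583.8, 177.4, 442.2]
time_s: 14.65
eef_pos: [642.3, 81.4, 471.5]
[-0.05  0.57  0.94 -0.    1.63 -0.2 ] [-0.169  0.007  0.415 -0.003  0.    -0.008]
top 211 [648.4  39.4 278.9]
side 87 [642.5  56.5 276.2]
```

```bash
python3 -m crank '[[-0.17,0.005,0,0,0,0,0.4],[-0.17,0.005,0.15,0,0,0,0.4],[-0.17,0.005,0.3,0,0,0,0.4],[-0.17,0.005,0.42,0,0,0,0.4],[-0.17,0.005,0.42,0,0,0,0.4]]'
python3 -m crank '[[0,0,0,0,0,0,0.6],[0,0,0,0,0,0,0.75],[0,0,0,0,0,0,0.95],[0,0,0,0,0,0,1],[0,0,0,0,0,0,1],[0,0,0,0,0,0,1]]' 80
python3 - <<'E'
from h import *
print(status.sense()["eef_pos"],rows_to(press(60,0,430),TR))
b=capture("side")[0]
cv2.imwrite("pics/bar.png",cv2.resize(b[60:260,260:460],(500,500))[...,::-1])
E
```

```text
time_s: 15.25
eef_pos: [643.6, 68.3, 430.1]
ee_rot: [-0.001, 0.651, 0.759, -0.001]
force: [-0.5, 0.9, -0.2]
grip_width: 0.599
grip_force: 0.0
time_s: 15.85
eef_pos: [643.6, 68.3, 432.7]
ee_rot: [0.001, 0.651, 0.759, 0.001]
force: [-0.8, -0.2, 5.7]
grip_width: 0.108
grip_force: 78.1
[643.61823791  68.28926273 432.69305351] [-0.038  0.012  0.027  0.002  0.    -0.002]
```

View pics/bar.png

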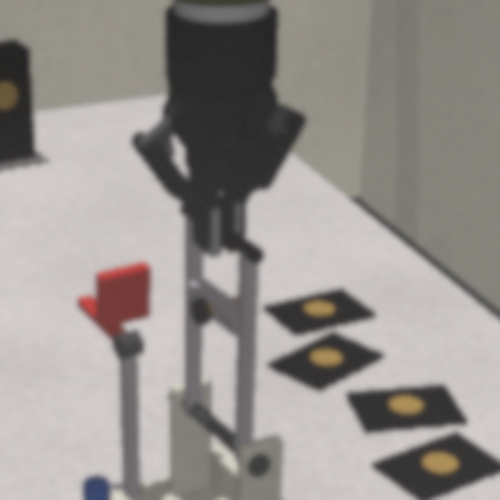

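The fingers grip the bar at (215,235), between the legs. The catch lies clear to the side at (115,300). Now the arc, watching the force.

```bash
python3 -m crank '[[0,-0.165,0.008,0,0,0,1],[0,-0.328,0.033,0,0,0,1],[0,-0.488,0.074,0,0,0,1],[0,-0.488,0.074,0,0,0,1]]'
python3 -c "
from h import *
p=status.sense()['eef_pos']-O;print(U@p,V@p,p[2])"
```

```text
time_s: 16.3
eef_pos: [594.6, 60.7, 425.1]
ee_rot: [0.0, 0.651, 0.759, 0.0]
force: [-1.3, 1.3, 5.3]
grip_width: 0.11
grip_force: 78.9
9.182979522585013 3.7858451737192125 425.1107205077891
```

```bash
python3 -m crank '[[0,-0.155,0.056,0,0,0,1],[0,-0.303,0.128,0,0,0,1],[0,-0.444,0.214,0,0,0,1],[0,-0.575,0.314,0,0,0,1],[0,-0.696,0.426,0,0,0,1],[0,-0.804,0.55,0,0,0,1],[0,-0.804,0.55,0,0,0,1]]'
python3 -m crank '[[0,-0.096,0.135,0,0,0,1],[0,-0.178,0.278,0,0,0,1],[0,-0.246,0.428,0,0,0,1],[0,-0.298,0.585,0,0,0,1],[0,-0.334,0.746,0,0,0,1],[0,-0.334,0.746,0,0,0,1]]'
python3 -c "
from h import *
p=status.sense()['eef_pos']-O;print(U@p,V@p,p[2])"
```

```text
time_s: 17.0
eef_pos: [515.4, 48.3, 368.5]
ee_rot: [-0.001, 0.651, 0.759, -0.002]
force: [-8.1, -1.1, 9.3]
grip_width: 0.108
grip_force: 79.4
time_s: 17.6
eef_pos: [483.1, 43.2, 293.4]
ee_rot: [-0.001, 0.651, 0.759, -0.001]
force: [-4.6, -3.7, 5.1]
grip_width: 0.113
grip_force: 79.2
-103.61796091583386 3.7210100706729925 293.40787404427107
```

```bash
python3 -m crank '[[0,-0.01,0.08,0,0,0,1],[0,-0.015,0.16,0,0,0,1],[0,-0.015,0.2,0,0,0,1],[0,-0.015,0.2,0,0,0,1]]'
python3 -m crank '[[0,0,0.04,0,0,0,1],[0,0,0.07,0,0,0,1],[0,0,0.07,0,0,0,1]]'
python3 -m crank '[[0,0,0.03,0,0,0,1],[0,0,0.04,0,0,0,1],[0,0,0.04,0,0,0,1]]'
```

```text
time_s: 18.0
eef_pos: [481.5, 43.0, 274.5]
ee_rot: [-0.001, 0.651, 0.759, -0.002]
force: [-9.2, -5.8, 4.2]
grip_width: 0.11
grip_force: 79.4
time_s: 18.3
eef_pos: [481.4, 43.0, 268.0]
ee_rot: [-0.001, 0.651, 0.759, -0.002]
force: [-11.9, -5.2, 9.2]
grip_width: 0.109
grip_force: 79.8
time_s: 18.6
eef_pos: [481.4, 43.0, 264.5]
ee_rot: [-0.001, 0.651, 0.759, -0.002]
force: [-12.2, -4.5, 13.5]
grip_width: 0.107
grip_force: 80.2
```

```bash
python3 -m crank '[[0,0,0.02,0,0,0,1],[0,0,0.02,0,0,0,1]]'
python3 -m crank '[[0,0,0.02,0,0,0,1],[0,0,0.02,0,0,0,1]]'
python3 -m crank '[[0,0,0.01,0,0,0,1],[0,0,0.01,0,0,0,1]]'
```

```text
time_s: 18.8
eef_pos: [481.5, 43.1, 262.7]
ee_rot: [-0.001, 0.651, 0.759, -0.002]
force: [-14.0, -5.2, 15.7]
grip_width: 0.111
grip_force: 80.4
time_s: 19.0
eef_pos: [481.5, 43.1, 261.4]
ee_rot: [-0.001, 0.651, 0.759, -0.002]
force: [-18.6, -4.8, 24.0]
grip_width: 0.108
grip_force: 81.5
time_s: 19.2
eef_pos: [481.5, 43.1, 260.8]
ee_rot: [-0.001, 0.651, 0.759, -0.001]
force: [-18.4, -5.7, 28.6]
grip_width: 0.11
grip_force: 82.0
```

```bash
python3 -m crank '[[0,-0.015,0,0,0,0,1],[0,-0.015,0,0,0,0,1],[0,-0.015,0,0,0,0,1]]'
python3 - <<'E'
from h import *
b=capture("side")[0]
for n in("side",):
    im,d=capture(n);P=cloud(n,d)
    print("legs y-plane pts z near x -60..0:",[(x,np.round(np.median([q[2] for q in P.reshape(-1,3) if abs((q-O)@U-x)<3 and abs((q-O)@V+38)<6 and 80<q[2]<150] or [0]),1)) for x in(-80,-50,-20,10)])
cv2.imwrite("pics/down.png",np.hstack([cv2.resize(b[100:320,200:420],(500,500))])[...,::-1])
E
```

```text
time_s: 19.5
eef_pos: [480.7, 43.0, 261.3]
ee_rot: [0.001, 0.651, 0.759, -0.0]
force: [-11.7, -3.1, 25.3]
grip_width: 0.11
grip_force: 81.8
legs y-plane pts z near x -60..0: [(-80, np.float64(106.9)), (-50, np.float64(109.8)), (-20, np.float64(109.1)), (10, np.float64(110.3))]
```

View pics/down.png

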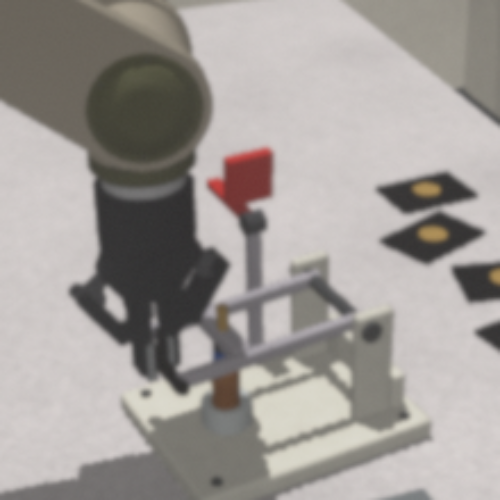

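The lever is fully down. The fingers hold the bar at (160,370), the foot is on the vial's cap at (222,345), the vial is upright in the ring and the catch lies to the side. Handing in.

```bash
python3 -c "
from rig import ticket
print(ticket.finish_job())"
```

```text
the job is handed in; nothing more can be done
None
```

I handed the job in at about 19.6 s of the 70 s; no score came back. The amber vial is standing fully home in the ring and released, the red catch is flipped to its stop, and the fingers are holding the lever down at its stop with the press foot on the cap.

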